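# Impact-check a specimen cup on the spring impact tester

## Task

Give the red-lidded specimen cup its impact check on the spring impact tester: swing the striker arm back by its black knob until the sear catches and holds it, stand the cup upright against the V anvil where the arm had been lying, then press the red trigger so that the released arm strikes the cup. Never let the arm fly without the cup in place, and force neither the arm against its rubber buffer nor the trigger (neither may ever be pressed with more than 14 N); leave the cup standing in the anvil and the other cup and the white bottle alone.

Things in the scene. Friction and masses are not known exactly. Their poses are not given: they have to be found in the camera images.
- tester: spring impact tester, bolted down: light grey bed plate 220x290 mm, top 16 mm above the bench. Origin on the arm's pivot axis at bench level, z up; the plate reaches from x=-185 to +35 and y=-155 to +135 mm in this frame. Seen with x pointing away from you, the V anvil is on the left (+y) and the sear block with the red trigger on the right (-y)
- pivot (a point): point on the upright pivot axis of the striker arm, 42 mm above the bench, fixed
- striker (a joint): angle of the steel striker arm about the pivot, rad, growing counter-clockwise from above. 0: on its rest stop, pointing 145 degrees from the tester's x axis, over the place where the cup has to stand; about 0.43: resting on a cup in the anvil; caught by the sear somewhere between 1.02 and 1.18. A spring pulls it to 0 with 0.12 N m at 0 plus 0.6 N m per rad. Let go before the catch it flies back
- knob_grip (a point): grip point on the black cocking knob, which spins freely: upright, 21 mm across, 37 mm tall, 120 mm from the pivot on top of the arm; its top is 18 mm above this point, the arm's top face 21 mm below it. Moves with the arm; cocked, the spring pulls here with about 6.5 N
- sear_block: grey sear block with rubber buffer and red trigger lever, fixed to the tester. Origin at bench level under the sear's holding edge; x points in the cocking direction, z up. The arm's brass draw pin (175 mm from the pivot) comes in here; how far it sticks out was set by the last user (24 mm range) and is not reported
- trigger_top (a point): centre of the top face of the red trigger pad (32 mm along the lever, 24 mm across) as it stands unpressed, 58 mm above the bench, 57 mm beyond the lever's axle; pressed straight down it lets the sear go after about 5 to 9 mm, at 2 to 5 N with the rubbing of the fingertip, and bottoms out at 11 to 13 mm
- cradle (a point): point on the bed plate's top face where the centre of the cup's underside belongs: there the cup touches both cheeks of the 30 mm tall V anvil, which opens towards the arm. The direction from the pivot to this point lies across the blow
- cup_red_mid (a point): centre (half-way up) of the specimen cup with the red screw lid: 61 mm tall, body 50 to 56 mm across, lid 62 mm across from 52 mm up to the top; loose, standing on the bench, about 60 g
- cup_yellow_mid (a point): centre of a like cup with a yellow lid, a bystander
- bottle_mid (a point): centre (half-way up) of a white bottle, 64 mm across, 131 mm tall, a bystander
- sear_edge (a point): holding edge of the sear, 45 mm above the bench. The pin's collar (14 mm across, 4 mm thick) lifts the sear by its ramp from about 15 mm before the catch, felt as 1 to 3 N more at the knob, easing as the sear drops behind the collar; 2.5 mm past the catch the collar meets the rubber buffer (6 N per mm), felt as a steep rise
There are look-alikes about, which are no part of the job. Leave any blue, purple or turquoise look-alike of the part that bears cup_red_mid alone.

How it is judged:
By the outcome, as a careful person would: the job done as asked, in the order asked, and still so for the second after the job is handed in, with the robot touching nothing.
It also fails if it takes over 72 s, if anything falls off the work surface, if the arm or the gripper's body presses on something with over 40 N, if the wrist force passes 120 N, or if a joint passes its speed limit or range.

## Robot

A 6-joint arm with a two-finger parallel gripper is mounted at the origin on a cart in front of the work surface, level with it; the furniture and walls round the work are solid. World frame = base frame: x ahead of the robot, y to its left, z up, the work surface at z = 0. Lengths are in m, angles in degrees, forces in N, time in s.
With the tool pointing down it reaches from about 0.275 to 1 m from the base axis. Payload 8.4 kg.
Tool frame: the origin (TCP) lies at the very end of the fingers, on their centre line; the grasp point (between the pads) lies 19 mm behind it; z points along the fingers, y is the direction in which the jaws open and shut (so a half turn about z gives the same grasp; the last joint's range is limited). The gripper opens to 85 mm and grips with 20 to 120 N. Pads are 22 mm wide; open, the fingers measure 114 mm over their backs; the gripper's body (76 mm by 85 mm) begins 54 mm behind the grasp point. The pads swing forward as they close: fully open they stand 13 mm farther back than shut.
Start: joints at [-75.08, 20.225, 93.587, -0, 66.188, -0.138], TCP at [0.162, -0.604, 0.231] pointing down, gripper open.
Joint ranges: [-150.9, 150.9], [-52.94, 120.26], [3.33, 152.33], [-74.26, 254.26], [0, 154.13], [-172.89, 172.89]. Speed limits (degrees/s): [127.2, 127.2, 159.86, 180, 180, 180].

## Interface

Orientations are given as [roll, pitch, yaw] about the fixed x, y, z axes, in that order (R = Rz(yaw) Ry(pitch) Rx(roll)).
In Python, from plant import arm gives the robot as it stands. The module is installed in compiled form; this text tells all that it offers.
- The arm moves only by the tool play_rows, never from a script. Its argument "rows" is a list of rows, each a list of 2 entries, a list of its own where there are three numbers: the shift along the tool's x, y, z in mm, then the turn about the tool's z in rad. In form: [[[dx, dy, dz], twist], ...]. A call has exactly 5 rows; each row shifts and turns the commanded pose from where the row before left it, along the tool's axes as they then stand; what a row does not reach is not made up. A row lasts 1/12 s, in which the tool goes at most 41.7 mm and 7.16 degrees, less where a joint would pass 70% of its speed; a pose out of reach is approached as far as the arm can. A call with a gripper value outside its range is refused whole. "claw" is the gripper command: -1 is shut, 1 is fully open, values between are in proportion, set as the call begins (left out, the last holds). The fingers move at their own pace and stop on an object; "grip_force" is the grip in N (left out, the last holds). Time passes only in rows, so rows that do not move let the fingers close, or fill a call up. It gives the time, the measured TCP pose, the force and the opening at its end, in the units of the state.
- arm.state(): the state, without advancing time (a new reading comes with each control period).
- arm.camera(name): name is "side" or "top" or "wrist"; returns (picture, depth): 400x640x3 uint8, red, green, blue; 400x640 float32, m along the optical axis (not along the pixel's ray), 0 where there is no reading.
- arm.calibration(name): a dict with "fovy" (degrees; the focal length in pixels is half the picture's height over the tangent of half this angle, whatever the lens; pixels are square), "cx", "cy" (the principal point, pixels), "dist" ([k1, k2, p1, p2, k3] as OpenCV has them; the pictures are not rectified), "xyz" and "rotation" of the camera in the world. Camera axes: x right, y up, looking along -z (the intrinsics and any distortion apply to the point x, -y, -z); pixel columns grow to the right and rows downward; lengths in m; the calibration is good to about 2 mm. A picture is of the moment at which its call begins: read the wrist's pose just before it. calibration takes no time and is no camera call; for the wrist camera it gives the pose at the moment of the call.
- arm.finish_job(): hands the job in, once; it reports no verdict.
The state is a dict: "time": time; "joint_positions": joint angles; "qd": joint speeds; "tau": joint torques, N m; "position": TCP position; "ee_rot": TCP orientation; "force": force on the tool from outside, world axes, zero at the start; "moment": the same for the moment, N m; "finger_gap": finger opening in m.
Only numpy, scipy, OpenCV 4.12 (cv2) and the standard library are available. Lean on these libraries where they do the work, as an engineer would, in place of code of your own. Each camera call takes 0.05 s, during which the arm holds its last target. There are 200 camera calls.

## Working session

There is one attempt and no reset: what is moved stays moved. The work goes in short steps, Python scripts to look and compute and a tool call to move; the robot and the scene stay as the last step left them, time stands still between calls to the robot, and variables do not carry over. Pictures are saved under pics/ and viewed, about 8 in all and at most 12, crops included, and the job is handed in when it is done.

Besides the shell and the picture viewer there is one more tool, called after "Call:" as name(argument=value, ...), one argument or row to a line, values as JSON. play_rows: Moves the arm, as the interface text tells. Its arguments: {"type":"object","properties":{"rows":{"type":"array"},"claw":{"type":"number"},"grip_force":{"type":"number"}},"required":["rows"]}

```bash
mkdir -p pics; cat > h.py <<'E'
import numpy as np, cv2
from plant import arm
def K(c):
    f=200/np.tan(np.radians(c['fovy'])/2); return np.array([[f,0,c['cx']],[0,f,c['cy']],[0,0,1.]])
def ray(c,u,v):
    p=cv2.undistortPoints(np.array([[[u,v]]],float),K(c),np.array(c['dist'],float))[0,0]
    R=np.array(c['rotation']).reshape(3,3)
    return np.array(c['xyz']), R@np.array([p[0],-p[1],-1.])
def at_depth(c,u,v,d):
    o,r=ray(c,u,v); return o+r*d
def at_z(c,u,v,z):
    o,r=ray(c,u,v); return o+r*(z-o[2])/r[2]
def proj(c,P):
    R=np.array(c['rotation']).reshape(3,3); q=R.T@(np.array(P)-np.array(c['xyz'])); q=np.array([q[0],-q[1],-q[2]])
    return cv2.projectPoints(q.reshape(1,1,3),np.zeros(3),np.zeros(3),K(c),np.array(c['dist'],float))[0][0,0]
def snap(name,tag):
    c=arm.calibration(name); im,d=arm.camera(name)
    cv2.imwrite(f'pics/{tag}.png',im[:,:,::-1]); np.savez(f'pics/{tag}.npz',im=im,d=d,**{k:np.array(v) for k,v in c.items()})
    return c,im,d
def load(tag):
    z=np.load(f'pics/{tag}.npz'); return {k:z[k] for k in('fovy','cx','cy','dist','xyz','rotation')},z['im'],z['d']
E
python3 - <<'E'
from h import *
print(arm.state())
for n in('top','side'):
    c,im,d=snap(n,n+'0'); print(n,c)
E
```

```text
{'time': 0.0, 'joint_positions': array([-7.50807139e+01,  2.02634337e+01,  9.36291478e+01, -2.24299465e-04,
        6.61871959e+01, -1.37741972e-01]), 'qd': array([-0.02119534, -0.0116508 ,  0.06195961, -0.16630949,  0.03256847,
        0.0420655 ]), 'tau': array([-3.03422952e-03, -6.05251908e+01, -3.42075706e+01, -2.58837235e-04,
        9.29475093e-03, -3.21496873e-05]), 'position': array([ 0.16223717, -0.60308576,  0.23055082]), 'ee_rot': array([-1.79920222e+02,  1.32891592e-05,  1.50571188e+01]), 'force': array([ 0.16294816, -0.54788937,  0.47583952]), 'moment': array([-0.02256988,  0.01946252,  0.02381412]), 'finger_gap': 0.08557366959229827}
top {'fovy': 46.45749445493225, 'cx': 321.24900192232633, 'cy': 203.44844937143554, 'dist': array([-0.12825012,  0.        ,  0.        ,  0.        ,  0.        ]), 'xyz': array([ 0.43987615, -0.14935342,  1.15163073]), 'rotation': array([ 5.99171961e+00,  5.26948263e-02, -8.88623095e+01])}
side {'fovy': 42.820596630621495, 'cx': 323.4549766495007, 'cy': 197.8101919929894, 'dist': array([-0.12718477,  0.        ,  0.        ,  0.        ,  0.        ]), 'xyz': array([0.12985844, 1.09034429, 0.6431654 ]), 'rotation': array([  66.20961647,    0.51458633, -160.27364774])}
```

```bash
sed -i "s/np.array(c\['rotation'\]).reshape(3,3)/Rot.from_euler('xyz',c['rotation'],degrees=True).as_matrix()/; s/^from plant/from scipy.spatial.transform import Rotation as Rot\nfrom plant/" h.py; python3 -c "
from h import *
c,im,d=load('top0');print(proj(c,arm.state()['position']))"
```

```text
[544.0993156  392.59589502]
```

View pics/top0.png

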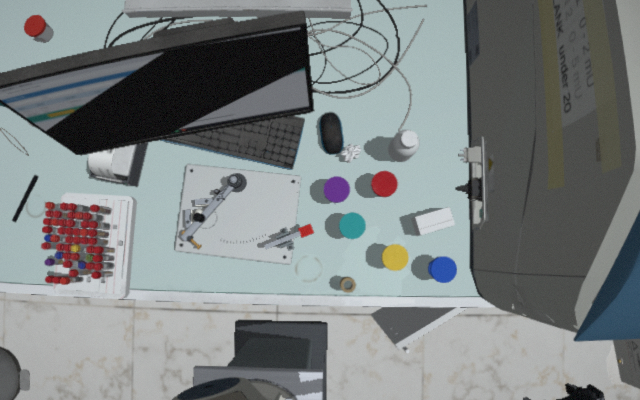

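View pics/side0.png

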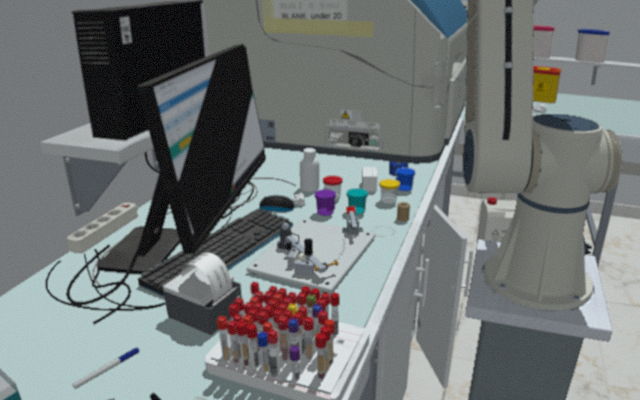

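```bash
python3 - <<'E'
from h import *
c,im,d=load('top0')
cv2.imwrite('pics/t_crop.png',cv2.resize(im[155:275,165:325,::-1],None,fx=5,fy=5,interpolation=cv2.INTER_CUBIC))
for n,u,v in [('pivot',237,181),('redcup',384,183),('yel',395,257),('bottle',404,143),('trig',306,230),('purple',337,189),('turq',351,225),('knob',200,216),('mon',200,140),('kbd',280,150)]:
    D=d[v,u]; print(n,at_depth(c,u,v,D).round(4))
E
```

```text
pivot [0.6047 0.0561 0.056 ]
redcup [ 0.6059 -0.2937  0.0614]
yel [ 0.4319 -0.3207  0.0618]
bottle [ 0.6882 -0.3302  0.1269]
trig [ 0.4914 -0.1114  0.0547]
purple [ 0.5893 -0.1826  0.0614]
turq [ 0.5047 -0.2166  0.0646]
knob [0.5168 0.1334 0.0875]
mon [0.7123 0.1609 0.0207]
kbd [ 0.6887 -0.0416  0.0249]
```

View pics/t_crop.png

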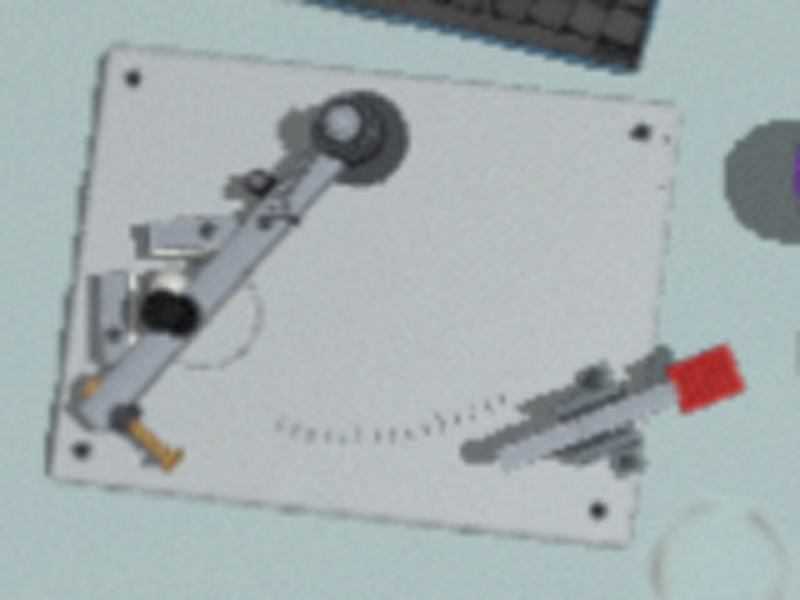

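```bash
python3 - <<'E'
from h import *
c,im,d=load('top0')
f=lambda u,v:(165+(u+.5)/5-.5,155+(v+.5)/5-.5)
W=np.array([at_z(c,*f(*p),.016)[:2] for p in [(108,45),(677,103),(50,475),(628,545)]])
T=np.array([[.035,.135],[.035,-.155],[-.185,.135],[-.185,-.155]])
A=(W-W.mean(0)); B=T-T.mean(0)
th=np.arctan2((B[:,0]*A[:,1]-B[:,1]*A[:,0]).sum(),(A*B).sum())
R=np.array([[np.cos(th),-np.sin(th)],[np.sin(th),np.cos(th)]]); o=W.mean(0)-R@T.mean(0)
print('yaw',np.degrees(th),'origin',o,'res mm',((R@T.T).T+o-W)*1e3)
np.savez('tf.npz',R=R,o=o,th=th)
tf=lambda p:R.T@(p-o)
for n,u,v,z in [('pivtop',343,120,.056),('knobtop',168,313,.0875),('circle',205,315,.016),('cheek1 back',150,240,.046),('cheek2',112,320,.046),('trig tl',668,375,.058),('tr',727,345,.058),('br',745,387,.058),('bl',686,412,.058),('pinend',170,462,.045),('armtip',95,412,.048)]:
    w=at_z(c,*f(u,v),z); print(n,w.round(4),'T',(tf(w[:2])*1e3).round(1), np.degrees(np.arctan2(*tf(w[:2])[::-1])).round(1),(np.linalg.norm(tf(w[:2]))*1e3).round(1))
# depth map heights on the trigger & cheek
for u,v in [(706,380),(168,313),(343,120),(150,240),(112,320),(165,285),(120,440),(520,455),(590,378)]:
    p=f(u,v); D=d[int(round(p[1])),int(round(p[0]))]; print((u,v),at_depth(c,*p,D).round(4))
E
```

```text
yaw -5.0431833169521525 origin [0.60793192 0.06361554] res mm [[ 2.02613309  0.92498096]
 [ 1.09370733 -1.74385382]
 [-2.20288321  1.7447644 ]
 [-0.91695721 -0.92589155]]
pivtop [0.6104 0.0655 0.056 ] T [2.3 2.1] 42.8 3.1
knobtop [0.514  0.1375 0.0875] T [-100.1   65.3] 146.9 119.5
circle [0.5184 0.1382 0.016 ] T [-95.8  66.4] 145.3 116.5
cheek1 back [0.5519 0.1592 0.046 ] T [-64.2  90.3] 125.4 110.8
cheek2 [0.5129 0.176  0.046 ] T [-104.6  103.6] 135.3 147.2
trig tl [ 0.4918 -0.0932  0.058 ] T [-101.9 -166.4] -121.5 195.1
tr [ 0.5065 -0.1206  0.058 ] T [ -84.9 -192.4] -113.8 210.3
br [ 0.4869 -0.1295  0.058 ] T [-103.6 -203. ] -117.0 227.9
bl [ 0.4746 -0.1021  0.058 ] T [-118.2 -176.7] -123.8 212.6
pinend [0.4456 0.1449 0.045 ] T [-168.9   66.7] 158.4 181.6
armtip [0.4684 0.1817 0.048 ] T [-149.3  105.4] 144.8 182.8
(706, 380) [ 0.4897 -0.1112  0.0616]
(168, 313) [0.514  0.1376 0.0871]
(343, 120) [0.607  0.0612 0.0778]
(150, 240) [0.5516 0.1584 0.0489]
(112, 320) [0.5128 0.1756 0.0473]
(165, 285) [0.5295 0.1482 0.0556]
(120, 440) [0.4558 0.1778 0.0171]
(520, 455) [ 0.4528 -0.0249  0.0598]
(590, 378) [ 0.4912 -0.0538  0.025 ]
```

Candidates for the cup: red lid at top pixel (384,183). The purple (337,189), turquoise (351,225), blue (442,269) and yellow (395,257) cups are look-alikes, and there is a far red tub at (38,27). I choose (384,183): its lid is red, it stands near the tester, and its top is at z=0.061. I'll travel to the knob first.

Call:
play_rows(
  rows=[
    [[21.3, -25, 0], 0],
    [[21.3, -25, 0], 0],
    [[21.3, -25, 0], 0],
    [[21.3, -25, 0], 0],
    [[21.3, -25, 0], 0],
  ],
  claw=1,
  grip_force=30,
)

```text
time: 0.52
position: [0.2329, -0.4535, 0.2309]
ee_rot: [-180.0, 0.0, 15.0]
force: [1.3, 0.6, 0.6]
finger_gap: 0.0856
```

Call:
play_rows(
  rows=[
    [[21.3, -25, 0], 0],
    [[21.3, -25, 0], 0],
    [[21.3, -25, 0], 0],
    [[21.3, -25, 0], 0],
    [[21.3, -25, 0], 0],
  ],
)

```text
time: 0.93
position: [0.3033, -0.3052, 0.2311]
ee_rot: [-180.0, 0.0, 15.0]
force: [1.3, -0.3, -0.2]
finger_gap: 0.0855
```

Call:
play_rows(
  rows=[
    [[21.3, -25, 0], 0],
    [[21.3, -25, 0], 0],
    [[21.3, -25, 0], 0],
    [[21.3, -25, 0], 0],
    [[21.3, -25, 0], 0],
  ],
)

```text
time: 1.35
position: [0.3736, -0.1568, 0.2312]
ee_rot: [-180.0, 0.0, 15.0]
force: [1.9, -0.2, 0.6]
finger_gap: 0.0855
```

Call:
play_rows(
  rows=[
    [[21.3, -25, 0], 0],
    [[21.3, -25, 0], 0],
    [[21.3, -25, 0], 0],
    [[21.3, -25, 0], 0],
    [[21.3, -25, 0], 0],
  ],
)

```text
time: 1.77
position: [0.4441, -0.0084, 0.2312]
ee_rot: [180.0, 0.0, 15.1]
force: [0.9, -0.8, -0.5]
finger_gap: 0.0853
```

Call:
play_rows(
  rows=[
    [[21.3, -25, 0], 0],
    [[21.3, -25, 0], 0],
    [[21.3, -25, 0], 0],
    [[21.3, -25, 0], 0],
    [[21.3, -25, 0], 0],
  ],
)

```text
time: 2.18
position: [0.5144, 0.14, 0.231]
ee_rot: [180.0, 0.0, 15.1]
force: [0.4, 0.5, -0.6]
finger_gap: 0.0851
```

Call:
play_rows(
  rows=[
    [[0, 0, 0], 0.092],
    [[0, 0, 0], 0.092],
    [[0, 0, 0], 0.092],
    [[0, 0, 0], 0.092],
    [[0, 0, 0], 0.092],
  ],
)

```text
time: 2.6
position: [0.5139, 0.1384, 0.2309]
ee_rot: [180.0, 0.0, -11.5]
force: [0.0, -0.4, -0.4]
finger_gap: 0.0854
```

Call:
play_rows(
  rows=[
    [[0, 0, 0], 0.092],
    [[0, 0, 0], 0.092],
    [[0, 0, 0], 0.092],
    [[0, 0, 0], 0.092],
    [[0, 0, 0], 0.092],
  ],
)

```text
time: 3.02
position: [0.5139, 0.1383, 0.231]
ee_rot: [180.0, 0.0, -37.9]
force: [-0.2, 0.0, -0.6]
finger_gap: 0.0853
```

```bash
python3 - <<'E'
from h import *
c,im,d=snap('wrist','w1'); print(c['xyz'],c['rotation'])
z=np.load('tf.npz');print(proj(c,[.514,.1376,.087]), proj(c,list(z['o'])+[.056]))
E
```

```text
[0.57436785 0.091556   0.37310044] [-1.72466603e+01 -9.01820764e-02 -1.27843300e+02]
[318.30755989 193.23589153] [319.05595933  70.18703621]
```

View pics/w1.png

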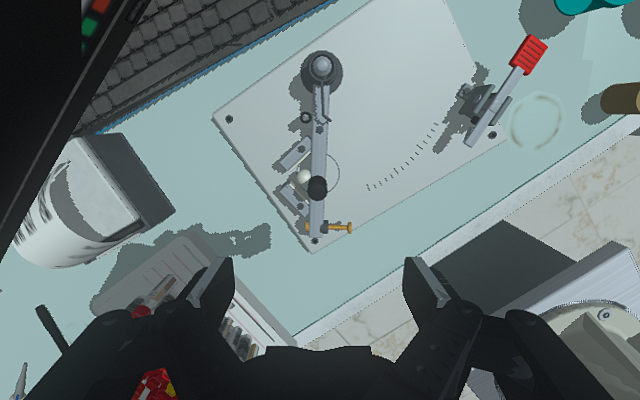

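The wrist view shows the knob top at (318,188), the pivot at (321,64), the white striking dome at (305,177), the trigger at (529,55), and the brass pin pointing right at (340,227).

```bash
python3 - <<'E'
from h import *
c,im,d=load('w1'); z=np.load('tf.npz');R,o=z['R'],z['o']
for n,u,v,zz in [('knob',318,182,.0875),('pivot',321,62,.0775),('dome',305,177,.045),('trig',528,53,.058),('tipC',316,234,.048),('armmid near pivot',320,105,.048),('pinend',352,227,.042),('corner',213,118,.016),('corner',314,252,.016)]:
    w=at_z(c,u,v,zz); t=R.T@(w[:2]-o); print(n,w.round(4),(t*1e3).round(1),np.degrees(np.arctan2(t[1],t[0])).round(1),np.hypot(*t).round(4),'depthpt',at_depth(c,u,v,d[v,u]).round(4))
E
```

```text
knob [0.5235 0.1306 0.0875] [-90.   59.3] 146.6 0.1078 depthpt [0.5232 0.1308 0.086 ]
pivot [0.6101 0.0598 0.0775] [ 2.5 -3.7] -55.3 0.0044 depthpt [0.6102 0.0597 0.077 ]
dome [0.5297 0.1446 0.045 ] [-85.   73.8] 139.0 0.1126 depthpt [0.5307 0.1434 0.0521]
trig [ 0.4939 -0.1124  0.058 ] [ -98.1 -185.4] -117.9 0.2097 depthpt [ 0.4942 -0.1118  0.0589]
tipC [0.4673 0.1773 0.048 ] [-150.1  100.9] 146.1 0.1808 depthpt [0.4675 0.1771 0.0488]
armmid near pivot [0.5811 0.0831 0.048 ] [-28.4  17. ] 149.1 0.0331 depthpt [0.5811 0.0831 0.0488]
pinend [0.4456 0.1385 0.042 ] [-168.3   60.3] 160.3 0.1788 depthpt [0.4351 0.1423 0.0152]
corner [0.6483 0.1909 0.016 ] [ 29.  130.3] 77.5 0.1335 depthpt [0.6489 0.1917 0.0129]
corner [0.4376 0.2041 0.016 ] [-182.  125.] 145.5 0.2208 depthpt [0.4372 0.2045 0.0148]
```

```bash
python3 - <<'E'
from h import *
c,im,d=load('w1'); c2,im2,d2=load('top0')
print(c['fovy'])
a=cv2.resize(im[40:260,200:360],None,fx=3.4,fy=3.4*.7+0*1,interpolation=cv2.INTER_CUBIC) if 0 else cv2.resize(im[40:260,205:375],None,fx=2.7,fy=2.7,interpolation=cv2.INTER_CUBIC)
cv2.imwrite('pics/w1c.png',a[:,:,::-1])
for c,im,d,u0,v0 in [(c,im,d,318,187),(c2,im2,d2,200,217)]:
    m=(im[v0-14:v0+15,u0-14:u0+15].max(2)<45); ys,xs=np.nonzero(m); print(m.sum(),xs.mean()+u0-14,ys.mean()+v0-14,xs.min()+u0-14,xs.max()+u0-14,ys.min()+v0-14,ys.max()+v0-14)
    P=np.array([at_depth(c,x+u0-14,y+v0-14,d[y+v0-14,x+u0-14]) for y,x in zip(ys,xs)])
    t=P[P[:,2]>.083]; print('top pts',len(t),t.mean(0).round(4),t.min(0).round(4),t.max(0).round(4))
E
```

```text
69.03792679639461
11 319.27272727272725 180.54545454545453 311 326 176 195
top pts 2 [0.51   0.1315 0.0863] [0.5083 0.1295 0.0859] [0.5117 0.1334 0.0866]
63 198.42857142857142 217.25396825396825 194 203 214 221
top pts 50 [0.5144 0.1391 0.0877] [0.5071 0.1306 0.0842] [0.5215 0.148  0.0922]
```

View pics/w1c.png

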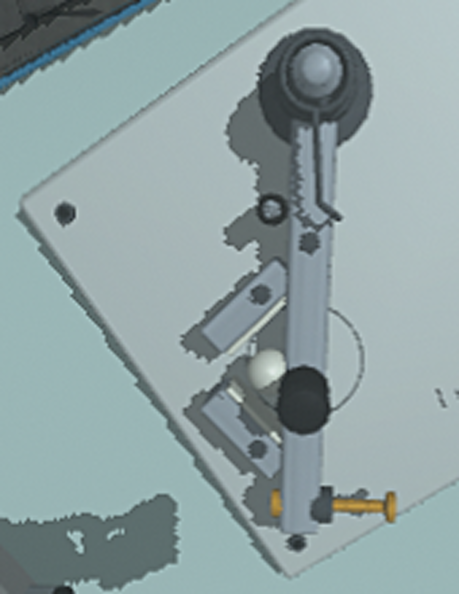

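The knob is at about (0.515, 0.137) in both views, and 0.12 m from the pivot as specified. I'll descend and grip it.

Call:
play_rows(
  rows=[
    [[0, 0, 35], 0],
    [[0, 0, 35], 0],
    [[0, 0, 35], 0],
    [[0, 0, 35], 0],
    [[0, 0, 30], 0],
  ],
)

```text
time: 3.48
position: [0.5134, 0.1381, 0.0592]
ee_rot: [180.0, 0.0, -37.5]
force: [0.4, 0.2, 0.4]
finger_gap: 0.0851
```

Call:
play_rows(
  rows=[
    [[0, 0, 5], 0],
    [[0, 0, 0], 0],
    [[0, 0, 0], 0],
    [[0, 0, 0], 0],
    [[0, 0, 0], 0],
  ],
)

```text
time: 3.9
position: [0.5157, 0.1387, 0.0582]
ee_rot: [-179.8, -0.1, -37.6]
force: [0.3, 0.4, 1.4]
finger_gap: 0.0853
```

Call:
play_rows(
  rows=[
    [[0, 0, 0], 0],
    [[0, 0, 0], 0],
    [[0, 0, 0], 0],
    [[0, 0, 0], 0],
    [[0, 0, 0], 0],
  ],
  claw=-1,
  grip_force=30,
)

```text
time: 4.32
position: [0.5143, 0.1384, 0.0564]
ee_rot: [-180.0, -0.0, -37.7]
force: [-0.3, 0.1, -0.9]
finger_gap: 0.0256
```

Call:
play_rows(
  rows=[
    [[0, 0, 0], 0],
    [[0, 0, 0], 0],
    [[0, 0, 0], 0],
    [[0, 0, 0], 0],
    [[0, 0, 0], 0],
  ],
)

```text
time: 4.73
position: [0.5144, 0.1385, 0.0565]
ee_rot: [-180.0, -0.0, -37.7]
force: [-0.9, 2.1, 5.3]
finger_gap: 0.0197
```

Call:
play_rows(
  rows=[
    [[0, 0, 0], 0],
    [[0, 0, 0], 0],
    [[0, 0, 0], 0],
    [[0, 0, 0], 0],
    [[0, 0, 0], 0],
  ],
)

```text
time: 5.15
position: [0.5144, 0.1384, 0.0565]
ee_rot: [-180.0, -0.0, -37.7]
force: [-1.1, 2.5, 5.7]
finger_gap: 0.0195
```

Call:
play_rows(
  rows=[
    [[0, 0, -1], 0],
    [[0, 0, -1], 0],
    [[0, 0, 0], 0],
    [[0, 0, 0], 0],
    [[0, 0, 0], 0],
  ],
)

```text
time: 5.57
position: [0.5134, 0.1376, 0.0568]
ee_rot: [179.9, 0.0, -37.6]
force: [4.5, -2.6, -19.0]
finger_gap: 0.0195
```

Call:
play_rows(
  rows=[
    [[0, 0, 0.8], 0],
    [[0, 0, 0.8], 0],
    [[0, 0, 0], 0],
    [[0, 0, 0], 0],
    [[0, 0, 0], 0],
  ],
)

```text
time: 5.98
position: [0.5142, 0.1383, 0.0566]
ee_rot: [180.0, -0.0, -37.6]
force: [1.5, 0.9, -6.3]
finger_gap: 0.0196
```

Call:
play_rows(
  rows=[
    [[0.15, 6, 0], -0.05],
    [[0.15, 6, 0], -0.05],
    [[0.15, 6, 0], -0.05],
    [[0.15, 6, 0], -0.05],
    [[0.15, 6, 0], -0.05],
  ],
)

```text
time: 6.4
position: [0.498, 0.1127, 0.0566]
ee_rot: [180.0, 0.1, -23.2]
force: [-1.1, 3.5, -5.6]
finger_gap: 0.0198
```

Call:
play_rows(
  rows=[
    [[0.15, 6, 0], -0.05],
    [[0.15, 6, 0], -0.05],
    [[0.15, 6, 0], -0.05],
    [[0.15, 6, 0], -0.05],
    [[0.15, 6, 0], -0.05],
  ],
)

```text
time: 6.82
position: [0.4886, 0.084, 0.0566]
ee_rot: [180.0, 0.2, -8.9]
force: [-5.2, 4.7, -0.6]
finger_gap: 0.0192
```

Call:
play_rows(
  rows=[
    [[0.15, 6, 0], -0.05],
    [[0.15, 6, 0], -0.05],
    [[0.15, 6, 0], -0.05],
    [[0.15, 6, 0], -0.05],
    [[0.15, 6, 0], -0.05],
  ],
)

```text
time: 7.23
position: [0.4866, 0.0541, 0.0565]
ee_rot: [-179.9, 0.3, 5.4]
force: [-9.0, 3.7, 3.9]
finger_gap: 0.0193
```

Call:
play_rows(
  rows=[
    [[0.07, 3.6, 0], -0.03],
    [[0.07, 3.6, 0], -0.03],
    [[0.07, 3.6, 0], -0.03],
    [[0, 0, 0], 0],
    [[0, 0, 0], 0],
  ],
)

```text
time: 7.65
position: [0.4877, 0.0434, 0.0565]
ee_rot: [-179.9, 0.4, 10.4]
force: [-9.6, 4.0, 5.7]
finger_gap: 0.0195
```

Call:
play_rows(
  rows=[
    [[-0.8, 2.4, 0], -0.02],
    [[0, 2.4, 0], -0.02],
    [[0, 2.4, 0], -0.02],
    [[0, 1.2, 0], -0.01],
    [[0, 0, 0], 0],
  ],
)

```text
time: 8.07
position: [0.4892, 0.0351, 0.0565]
ee_rot: [-179.9, 0.3, 14.5]
force: [-8.5, 3.5, 4.3]
finger_gap: 0.0195
```

Call:
play_rows(
  rows=[
    [[0, 0.6, 0], -0.005],
    [[0, 0.6, 0], -0.005],
    [[0, 0.6, 0], -0.005],
    [[0, 0.6, 0], -0.005],
    [[0, 0, 0], 0],
  ],
)

```text
time: 8.48
position: [0.4897, 0.0329, 0.0565]
ee_rot: [-179.9, 0.3, 15.6]
force: [-7.9, 4.9, 4.2]
finger_gap: 0.0195
```

Call:
play_rows(
  rows=[
    [[0, 0.6, 0], -0.005],
    [[0, 0.6, 0], -0.005],
    [[0, 0.6, 0], -0.005],
    [[0, 0.6, 0], -0.005],
    [[0, 0, 0], 0],
  ],
)

```text
time: 8.9
position: [0.4903, 0.0306, 0.0565]
ee_rot: [-179.9, 0.3, 16.8]
force: [-7.8, 3.3, 4.3]
finger_gap: 0.0197
```

Call:
play_rows(
  rows=[
    [[0, 0.6, 0], -0.005],
    [[0, 0.6, 0], -0.005],
    [[0, 0.6, 0], -0.005],
    [[0, 0.6, 0], -0.005],
    [[0, 0, 0], 0],
  ],
)

```text
time: 9.32
position: [0.4909, 0.0283, 0.0565]
ee_rot: [-179.9, 0.3, 17.9]
force: [-10.8, 3.6, 4.2]
finger_gap: 0.0196
```

Call:
play_rows(
  rows=[
    [[0, 0.6, 0], -0.005],
    [[0, 0.6, 0], -0.005],
    [[0, 0, 0], 0],
    [[0, 0, 0], 0],
    [[0, 0, 0], 0],
  ],
)

```text
time: 9.73
position: [0.4911, 0.0274, 0.0565]
ee_rot: [-179.8, 0.3, 18.5]
force: [-9.9, 5.0, 4.9]
finger_gap: 0.0195
```

Call:
play_rows(
  rows=[
    [[-0.5, 0.6, 0], -0.005],
    [[0, 0.6, 0], -0.005],
    [[0, 0, 0], 0],
    [[0, 0, 0], 0],
    [[0, 0, 0], 0],
  ],
)

```text
time: 10.15
position: [0.4914, 0.0262, 0.0565]
ee_rot: [-179.8, 0.3, 19.0]
force: [-8.4, 6.4, 3.2]
finger_gap: 0.0194
```

Call:
play_rows(
  rows=[
    [[0, 0.6, 0], -0.005],
    [[0, 0.6, 0], -0.005],
    [[0, 0, 0], 0],
    [[0, 0, 0], 0],
    [[0, 0, 0], 0],
  ],
)

```text
time: 10.57
position: [0.4918, 0.0252, 0.0565]
ee_rot: [-179.8, 0.3, 19.6]
force: [-8.2, 5.7, 3.0]
finger_gap: 0.019
```

Call:
play_rows(
  rows=[
    [[0, 0.6, 0], -0.005],
    [[0, 0.6, 0], -0.005],
    [[0, 0, 0], 0],
    [[0, 0, 0], 0],
    [[0, 0, 0], 0],
  ],
)

```text
time: 10.98
position: [0.4921, 0.0241, 0.0565]
ee_rot: [-179.8, 0.3, 20.2]
force: [-8.9, 7.0, 3.8]
finger_gap: 0.02
```

Call:
play_rows(
  rows=[
    [[0, 0.6, 0], -0.005],
    [[0, 0.6, 0], -0.005],
    [[0, 0, 0], 0],
    [[0, 0, 0], 0],
    [[0, 0, 0], 0],
  ],
)

```text
time: 11.4
position: [0.4927, 0.0225, 0.0565]
ee_rot: [-179.9, 0.3, 20.8]
force: [-7.1, 3.4, 2.5]
finger_gap: 0.0198
```

Call:
play_rows(
  rows=[
    [[0, 0.6, 0], -0.005],
    [[0, 0.6, 0], -0.005],
    [[0, 0, 0], 0],
    [[0, 0, 0], 0],
    [[0, 0, 0], 0],
  ],
)

```text
time: 11.82
position: [0.493, 0.0215, 0.0565]
ee_rot: [-179.8, 0.3, 21.3]
force: [-8.8, 4.1, 3.8]
finger_gap: 0.0196
```

Call:
play_rows(
  rows=[
    [[0, -0.6, 0], 0.005],
    [[0, -0.6, 0], 0.005],
    [[0, 0, 0], 0],
    [[0, 0, 0], 0],
    [[0, 0, 0], 0],
  ],
)

```text
time: 12.23
position: [0.4927, 0.0225, 0.0565]
ee_rot: [-179.9, 0.3, 20.8]
force: [-8.7, 3.7, 3.9]
finger_gap: 0.0196
```

Call:
play_rows(
  rows=[
    [[0, -0.6, 0], 0.005],
    [[0, -0.6, 0], 0.005],
    [[0, 0, 0], 0],
    [[0, 0, 0], 0],
    [[0, 0, 0], 0],
  ],
)

```text
time: 12.65
position: [0.4922, 0.0237, 0.0565]
ee_rot: [-179.9, 0.3, 20.2]
force: [-8.6, 2.8, 3.6]
finger_gap: 0.0197
```

Call:
play_rows(
  rows=[
    [[0, -0.6, 0], 0.005],
    [[0, -0.6, 0], 0.005],
    [[0, 0, 0], 0],
    [[0, 0, 0], 0],
    [[0, 0, 0], 0],
  ],
)

```text
time: 13.07
position: [0.4919, 0.025, 0.0565]
ee_rot: [-179.8, 0.3, 19.6]
force: [-8.4, 4.3, 3.3]
finger_gap: 0.0198
```

```bash
python3 - <<'E'
from h import *
F=[]
c,im,d=snap('wrist','w2'); print(arm.state()['force'])
print(proj(c,[.453,-.025,.055]))
cv2.imwrite('pics/w2c.png',cv2.resize(im[60:260,180:560,::-1],None,fx=2.1,fy=2.1,interpolation=cv2.INTER_CUBIC))
E
```

```text
[-8.20887181  4.82392314  3.59799318]
[372.67684407 338.20481013]
```

View pics/w2c.png

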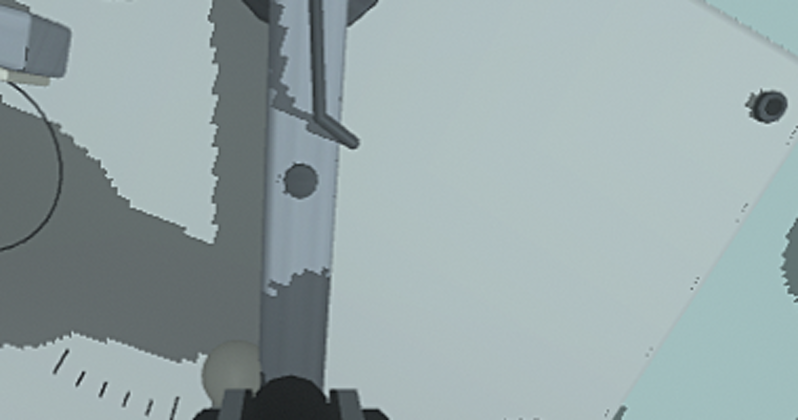

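Call:
play_rows(
  rows=[
    [[0, 1.2, 0], -0.01],
    [[0, 1.2, 0], -0.01],
    [[0, 1.2, 0], -0.01],
    [[0, 0, 0], 0],
    [[0, 0, 0], 0],
  ],
)

```text
time: 13.53
position: [0.493, 0.0214, 0.0565]
ee_rot: [-179.8, 0.3, 21.3]
force: [-8.7, 3.0, 3.9]
finger_gap: 0.0197
```

Call:
play_rows(
  rows=[
    [[0, 0.6, 0], -0.005],
    [[0, 0.6, 0], -0.005],
    [[0, 0, 0], 0],
    [[0, 0, 0], 0],
    [[0, 0, 0], 0],
  ],
)

```text
time: 13.95
position: [0.4934, 0.0204, 0.0565]
ee_rot: [-179.8, 0.3, 21.9]
force: [-8.6, 3.9, 4.3]
finger_gap: 0.0193
```

```bash
python3 - <<'E'
from h import *
c,im,d=snap('side','s2'); print(arm.state()['force'])
u,v=proj(c,[.46,-.03,.045]); print(u,v)
u,v=int(u),int(v)
cv2.imwrite('pics/s2c.png',cv2.resize(im[v-40:v+40,u-55:u+55,::-1],None,fx=7,fy=7,interpolation=cv2.INTER_CUBIC))
E
```

```text
[-7.99725233  4.75311114  3.76533137]
351.8014259982241 227.57701436883607
```

View pics/s2c.png

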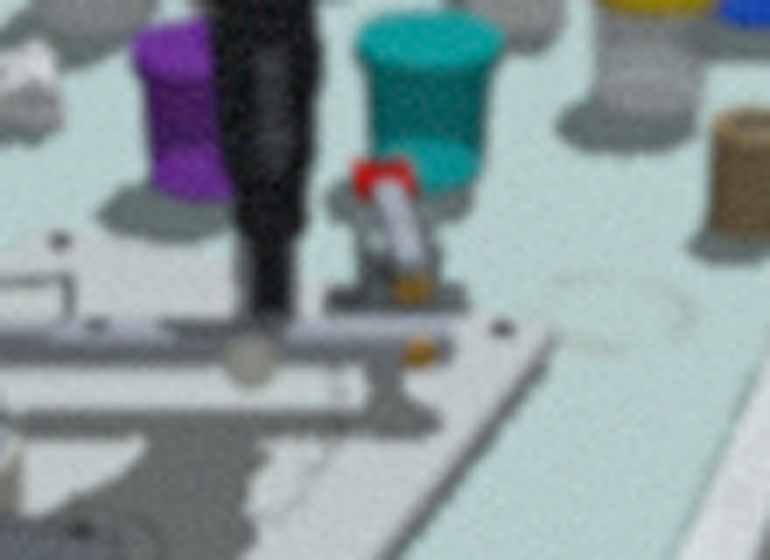

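The side crop shows the pin collar at (412,290) just at the lever's end, so it isn't caught yet. I'll go on slowly.

Call:
play_rows(
  rows=[
    [[0, 0.6, 0], -0.005],
    [[0, 0.6, 0], -0.005],
    [[0, 0, 0], 0],
    [[0, 0, 0], 0],
    [[0, 0, 0], 0],
  ],
)

```text
time: 14.42
position: [0.4938, 0.0192, 0.0565]
ee_rot: [-179.8, 0.3, 22.5]
force: [-8.7, 2.7, 4.4]
finger_gap: 0.0195
```

Call:
play_rows(
  rows=[
    [[0, 0.6, 0], -0.005],
    [[0, 0.6, 0], -0.005],
    [[0, 0, 0], 0],
    [[0, 0, 0], 0],
    [[0, 0, 0], 0],
  ],
)

```text
time: 14.83
position: [0.4942, 0.0181, 0.0565]
ee_rot: [-179.8, 0.3, 23.1]
force: [-9.3, 4.0, 4.3]
finger_gap: 0.0193
```

Call:
play_rows(
  rows=[
    [[0, 0.6, 0], -0.005],
    [[0, 0.6, 0], -0.005],
    [[0, 0, 0], 0],
    [[0, 0, 0], 0],
    [[0, 0, 0], 0],
  ],
)

```text
time: 15.25
position: [0.4944, 0.0175, 0.0565]
ee_rot: [-179.8, 0.3, 23.6]
force: [-10.5, 8.1, 4.8]
finger_gap: 0.0195
```

Call:
play_rows(
  rows=[
    [[0, 0.4, 0], -0.003],
    [[0, 0, 0], 0],
    [[0, 0, 0], 0],
    [[0, 0, 0], 0],
    [[0, 0, 0], 0],
  ],
)

```text
time: 15.67
position: [0.4944, 0.0173, 0.0565]
ee_rot: [-179.8, 0.3, 23.8]
force: [-10.5, 9.5, 6.5]
finger_gap: 0.0198
```

```bash
python3 - <<'E'
from h import *
L=[]
for i in range(4):
    c=arm.calibration('side');im,d=arm.camera('side'); s=arm.state(); L.append(s['force'])
print(np.round(L,1),s['position'])
L=np.mean(L,0);p=s['position'][:2]-[.608,.062];p/=np.hypot(*p);print('tan',-(L[0]*-p[1]+L[1]*p[0]),'rad out',L[:2]@p, np.degrees(np.arctan2(p[1],p[0])))
E
```

```text
[[ -9.7   9.5   5. ]
 [-10.4   9.2   5.4]
 [ -9.8   9.9   6.4]
 [-10.4   9.    6.6]] [0.49445094 0.01734127 0.05647328]
tan 12.44402747398459 rad out 5.940558846833683 -158.53033678142225
```

Call:
play_rows(
  rows=[
    [[0, -0.6, 0], 0.005],
    [[0, -0.6, 0], 0.005],
    [[0, -0.4, 0], 0.003],
    [[0, 0, 0], 0],
    [[0, 0, 0], 0],
  ],
)

```text
time: 16.28
position: [0.4942, 0.0181, 0.0565]
ee_rot: [-179.8, 0.3, 23.1]
force: [-9.3, 3.1, 3.5]
finger_gap: 0.0196
```

Call:
play_rows(
  rows=[
    [[0, -0.6, 0], 0.005],
    [[0, -0.6, 0], 0.005],
    [[0, 0, 0], 0],
    [[0, 0, 0], 0],
    [[0, 0, 0], 0],
  ],
)

```text
time: 16.7
position: [0.4938, 0.0192, 0.0565]
ee_rot: [-179.8, 0.3, 22.5]
force: [-8.1, 3.8, 4.1]
finger_gap: 0.0197
```

Call:
play_rows(
  rows=[
    [[0, -0.6, 0], 0.005],
    [[0, -0.6, 0], 0.005],
    [[0, 0, 0], 0],
    [[0, 0, 0], 0],
    [[0, 0, 0], 0],
  ],
)

```text
time: 17.12
position: [0.4936, 0.0198, 0.0565]
ee_rot: [-179.9, 0.3, 21.9]
force: [-7.7, -0.3, 2.5]
finger_gap: 0.0196
```

Call:
play_rows(
  rows=[
    [[0, -0.5, 0], 0.004],
    [[0, 0, 0], 0],
    [[0, 0, 0], 0],
    [[0, 0, 0], 0],
    [[0, 0, 0], 0],
  ],
)

```text
time: 17.53
position: [0.4936, 0.0199, 0.0565]
ee_rot: [-179.9, 0.3, 21.7]
force: [-7.4, -3.0, 2.5]
finger_gap: 0.0197
```

The sear holds: the position stuck and the tangential load went to zero. I'll release the knob and lift.

Call:
play_rows(
  rows=[
    [[0, 0, 0], 0],
    [[0, 0, 0], 0],
    [[0, 0, 0], 0],
    [[0, 0, 0], 0],
    [[0, 0, 0], 0],
  ],
  claw=0.2,
)

```text
time: 17.95
position: [0.4967, 0.0204, 0.0569]
ee_rot: [180.0, -0.0, 21.7]
force: [-0.0, 0.2, -0.5]
finger_gap: 0.0512
```

Call:
play_rows(
  rows=[
    [[0, 0, -5], 0],
    [[0, 0, -20], 0],
    [[0, 0, -40], 0],
    [[0, 0, -40], 0],
    [[0, 0, -40], 0],
  ],
)

```text
time: 18.37
position: [0.4957, 0.0203, 0.2035]
ee_rot: [-180.0, 0.0, 21.7]
force: [0.9, -0.3, -0.7]
finger_gap: 0.0515
```

```bash
python3 - <<'E'
from h import *
print(arm.state()['position'],arm.state()['ee_rot'],arm.state()['joint_positions'].round(1))
c,im,d=snap('wrist','w3')
cv2.imwrite('pics/w3c.png',cv2.resize(im[:260,:,::-1],None,fx=1.25,fy=1.25,interpolation=cv2.INTER_CUBIC))
E
```

```text
[0.49573332 0.0202829  0.20350978] [-1.79981668e+02  4.84882832e-02  2.17065242e+01] [  2.2  10.6 110.7   0.   58.8  70.5]
```

View pics/w3c.png

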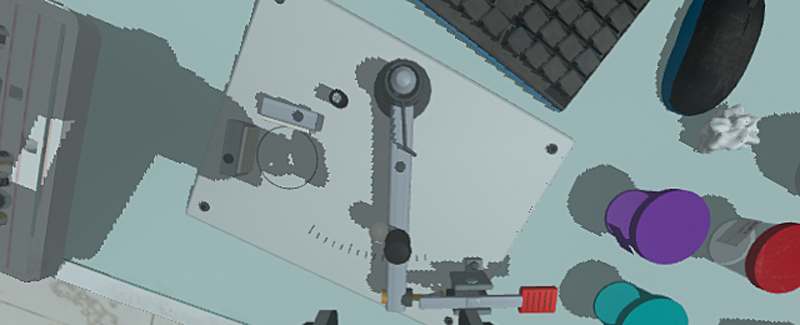

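```bash
python3 - <<'E'
from h import *
from scipy.optimize import least_squares
P=np.array([[.5142,.1383],[.498,.1127],[.4886,.084],[.4866,.0541],[.4877,.0434],[.4892,.0351],[.4911,.0274],[.4927,.0225],[.4942,.0181]])
s=least_squares(lambda q:np.hypot(P[:,0]-q[0],P[:,1]-q[1])-.12,[.608,.062]);print('pivot',s.x,(s.fun*1e3).round(2))
z=np.load('tf.npz');R,o=z['R'],z['o']
c,im,d=load('w3')
for n,u,v,zz in [('circle c',287,157,.016),('circ L',257,157,.016),('circ R',317,157,.016),('circ T',287,126,.016),('circ B',287,188,.016),('pivottop',404,77,.0775),('knobtop',398,248,.0875),('trig',538,300,.058),('trig',538,300,.062),('boltTR',552,149,.018),('boltL',204,206,.018),('ch1a',262,112,.046),('ch1b',313,129,.046),('ch2a',247,175,.046),('ch2b',257,125,.046),('corner r',573,138,.016),('corner l',187,213,.016)]:
    u,v=(u+.5)/1.25-.5,(v+.5)/1.25-.5
    w=at_z(c,u,v,zz); t=R.T@(w[:2]-o); print(n,w.round(4),(t*1e3).round(1),np.degrees(np.arctan2(t[1],t[0])).round(1),np.hypot(*t).round(4),at_depth(c,u,v,d[int(round(v)),int(round(u))]).round(4))
E
```

```text
pivot [0.6063162  0.06117921] [ 0.14 -0.06 -0.09 -0.07 -0.06 -0.02  0.07  0.02  0.11]
circle c [0.5206 0.1343 0.016 ] [-93.2  62.8] 146.0 0.1124 [0.5204 0.1347 0.0145]
circ L [0.5109 0.1591 0.016 ] [-105.1   86.6] 140.5 0.1361 [0.5107 0.1594 0.0151]
circ R [0.5303 0.1097 0.016 ] [-81.4  39.1] 154.3 0.0903 [0.5303 0.1098 0.0154]
circ T [0.5454 0.1419 0.016 ] [-69.1  72.5] 133.6 0.1002 [0.5472 0.134  0.0437]
circ B [0.4946 0.1265 0.016 ] [-118.4   52.7] 156.0 0.1296 [0.4947 0.1264 0.0162]
pivottop [0.6086 0.0601 0.0775] [ 1.  -3.5] -73.8 0.0036 [0.6085 0.0601 0.0781]
knobtop [0.4985 0.0204 0.0875] [-105.3  -52.7] -153.4 0.1177 [0.4984 0.0204 0.0873]
trig [ 0.4922 -0.1126  0.058 ] [ -99.8 -185.7] -118.3 0.2108 [ 0.4922 -0.1127  0.0578]
trig [ 0.4932 -0.1104  0.062 ] [ -99.  -183.4] -118.4 0.2084 [ 0.4922 -0.1127  0.0578]
boltTR [ 0.6132 -0.0783  0.018 ] [  17.7 -140.9] -82.8 0.142 [ 0.6128 -0.0774  0.0203]
boltL [0.4514 0.1924 0.018 ] [-167.2  114.5] 145.6 0.2027 [0.4519 0.1918 0.0193]
ch1a [0.5502 0.1545 0.046 ] [-65.5  85.5] 127.5 0.1077 [0.5501 0.1546 0.0457]
ch1b [0.5527 0.1137 0.046 ] [-59.4  45. ] 142.9 0.0745 [0.5526 0.1142 0.0434]
ch2a [0.4993 0.1528 0.046 ] [-116.1   79.3] 145.7 0.1406 [0.4921 0.1639 0.0143]
ch2b [0.5395 0.1556 0.046 ] [-76.3  85.6] 131.7 0.1146 [0.5367 0.1667 0.0149]
corner r [ 0.6286 -0.0917  0.016 ] [  34.3 -152.9] -77.4 0.1567 [ 0.6316 -0.0985  0.    ]
corner l [0.4384 0.2067 0.016 ] [-181.4  127.7] 144.9 0.2218 [0.4383 0.2069 0.0157]
```

```bash
python3 - <<'E'
from h import *
c,im,d=load('top0'); h=im.astype(int)
m=(h[...,0]>110)&(h[...,1]<60)&(h[...,2]<60); m[:,:360]=0;m[:,410:]=0;m[:160]=0;m[210:]=0
ys,xs=np.nonzero(m);P=np.array([at_depth(c,x,y,d[y,x]) for y,x in zip(ys,xs)]);P=P[P[:,2]>.055]
print(len(xs),xs.min(),xs.max(),ys.min(),ys.max(),P.mean(0),P.min(0),P.max(0))
(u,v),r=cv2.minEnclosingCircle(np.c_[xs,ys].astype(np.float32));print(u,v,r,at_z(c,u,v,.061))
p=at_z(c,u,v,.061); s=arm.state(); Rm=Rot.from_euler('xyz',s['ee_rot'],degrees=True).as_matrix()
print('tool delta mm',Rm.T@(np.array([p[0],p[1],s['position'][2]])-s['position'])*1e3)
E
```

```text
475 372 396 172 195 [ 0.60355221 -0.29241299  0.06800788] [ 0.43987615 -0.32247491  0.05598414] [ 0.63280405 -0.14935342  1.15163073]
383.7592468261719 183.66049194335938 12.352947235107422 [ 0.60436959 -0.2932393   0.061     ]
tool delta mm [-19.02720412 330.07762828   0.8921604 ]
```

Move above the red cup, then turn to yaw 140.

Call:
play_rows(
  rows=[
    [[-1.9, 33, 0], 0],
    [[-1.9, 33, 0], 0],
    [[-1.9, 33, 0], 0],
    [[-1.9, 33, 0], 0],
    [[-1.9, 33, 0], 0],
  ],
  claw=1,
)

```text
time: 18.83
position: [0.5489, -0.138, 0.2022]
ee_rot: [180.0, -0.0, 21.7]
force: [0.7, 0.9, 0.2]
finger_gap: 0.0854
```

Call:
play_rows(
  rows=[
    [[-1.9, 33, 0], 0],
    [[-1.9, 33, 0], 0],
    [[-1.9, 33, 0], 0],
    [[-1.9, 33, 0], 0],
    [[-1.9, 33, 0], 0],
  ],
)

```text
time: 19.25
position: [0.6009, -0.295, 0.202]
ee_rot: [180.0, -0.0, 21.7]
force: [1.0, 0.2, 0.7]
finger_gap: 0.0856
```

Call:
play_rows(
  rows=[
    [[0, 0, 0], -0.115],
    [[0, 0, 0], -0.115],
    [[0, 0, 0], -0.115],
    [[0, 0, 0], -0.115],
    [[0, 0, 0], -0.115],
  ],
)

```text
time: 19.67
position: [0.6006, -0.2934, 0.2018]
ee_rot: [-180.0, 0.0, 55.0]
force: [0.4, -0.1, 0.1]
finger_gap: 0.0856
```

Call:
play_rows(
  rows=[
    [[0, 0, 0], -0.115],
    [[0, 0, 0], -0.115],
    [[0, 0, 0], -0.115],
    [[0, 0, 0], -0.115],
    [[0, 0, 0], -0.115],
  ],
)

```text
time: 20.08
position: [0.6007, -0.2933, 0.2019]
ee_rot: [-180.0, -0.0, 87.9]
force: [-0.2, -1.1, 1.1]
finger_gap: 0.0854
```

Call:
play_rows(
  rows=[
    [[0, 0, 0], -0.115],
    [[0, 0, 0], -0.115],
    [[0, 0, 0], -0.115],
    [[0, 0, 0], -0.115],
    [[0, 0, 0], -0.115],
  ],
)

```text
time: 20.5
position: [0.6006, -0.2933, 0.2019]
ee_rot: [-180.0, -0.0, 120.9]
force: [0.5, -0.3, 0.4]
finger_gap: 0.0854
```

Call:
play_rows(
  rows=[
    [[0, 0, 0], -0.115],
    [[0, 0, 0], -0.115],
    [[0, 0, 0], -0.11],
    [[0, 0, 0], 0],
    [[0, 0, 0], 0],
  ],
)

```text
time: 20.92
position: [0.6007, -0.2933, 0.2019]
ee_rot: [180.0, 0.0, 139.8]
force: [0.7, 1.3, 0.9]
finger_gap: 0.0852
```

```bash
python3 - <<'E'
from h import *
c,im,d=snap('wrist','w4'); s=arm.state(); print(s['position'],s['ee_rot'])
cv2.imwrite('pics/w4c.png',im[:,:,::-1])
h=im.astype(int); m=((h[...,0]>110)&(h[...,1]<60)&(h[...,2]<60)).astype(np.uint8)
n,l,st,ce=cv2.connectedComponentsWithStats(m)
for i in range(1,n):
    if st[i,4]>300:
        ys,xs=np.nonzero(l==i);P=np.array([at_depth(c,x,y,d[y,x]) for y,x in zip(ys,xs)]);P=P[(P[:,2]>.058)&(P[:,2]<.066)]
        print(st[i],len(P),P.mean(0).round(4),P.min(0).round(4),P.max(0).round(4)) if len(P) else print(st[i])
E
```

```text
[ 0.60071166 -0.29335594  0.20184996] [1.79998226e+02 5.56647341e-03 1.39797192e+02]
[ 289  172   60   56 1943] 1929 [ 0.6099 -0.2966  0.0606] [ 0.5753 -0.3276  0.0585] [ 0.636  -0.2675  0.0631]
```

View pics/w4c.png

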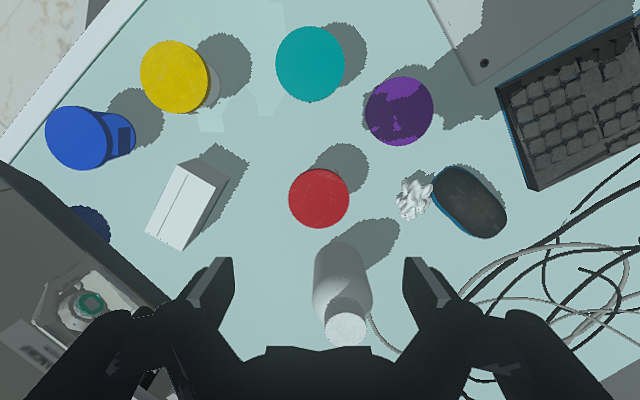

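```bash
python3 - <<'E'
from h import *
c,im,d=load('w4')
for p in [(319,199),(289,199),(348,199),(319,170),(319,227)]: print(p,at_z(c,*p,.061).round(4))
h=im.astype(int);m=((h[...,0]>110)&(h[...,1]<60)&(h[...,2]<60)); m[:,:270]=0;m[:,370:]=0
ys,xs=np.nonzero(m);P=np.array([at_z(c,x,y,.061)[:2] for y,x in zip(ys,xs)]);print(cv2.minEnclosingCircle(P.astype(np.float32)),P.mean(0))
s=arm.state();Rm=Rot.from_euler('xyz',s['ee_rot'],degrees=True).as_matrix()
for q in [(.6044,-.2932),(.608,-.297)]: print(Rm.T[:2,:2]@(np.array(q)-s['position'][:2])*1e3)
E
```

```text
(319, 199) [ 0.606  -0.2965  0.061 ]
(289, 199) [ 0.5864 -0.3197  0.061 ]
(348, 199) [ 0.6249 -0.274   0.061 ]
(319, 170) [ 0.5833 -0.2774  0.061 ]
(319, 227) [ 0.6292 -0.316   0.061 ]
((0.6054406762123108, -0.29704514145851135), 0.030719850212335587) [ 0.6089644  -0.29619631]
[-2.71636951  2.49990812]
[-7.91880276  1.92138584]
```

Red cup is at about (0.606, -0.2955). Descend and grip the lid rim.

Call:
play_rows(
  rows=[
    [[-5, 2.2, 30], 0],
    [[0, 0, 35], 0],
    [[0, 0, 35], 0],
    [[0, 0, 35], 0],
    [[0, 0, 28], 0],
  ],
)

```text
time: 21.38
position: [0.6051, -0.2944, 0.0363]
ee_rot: [-180.0, -0.1, 139.8]
force: [-0.6, -0.3, 0.1]
finger_gap: 0.0853
```

Call:
play_rows(
  rows=[
    [[0, 0, 0], 0],
    [[0, 0, 0], 0],
    [[0, 0, 0], 0],
    [[0, 0, 0], 0],
    [[0, 0, 0], 0],
  ],
  claw=-1,
  grip_force=20,
)

```text
time: 21.8
position: [0.6073, -0.2955, 0.041]
ee_rot: [180.0, 0.2, 140.0]
force: [0.1, -0.6, 0.5]
finger_gap: 0.0612
```

Call:
play_rows(
  rows=[
    [[0, 0, 0], 0],
    [[0, 0, 0], 0],
    [[0, 0, 0], 0],
    [[0, 0, 0], 0],
    [[0, 0, 0], 0],
  ],
)

```text
time: 22.22
position: [0.606, -0.2949, 0.0388]
ee_rot: [180.0, 0.0, 140.0]
force: [1.0, -0.4, -0.8]
finger_gap: 0.0615
```

Call:
play_rows(
  rows=[
    [[0, 0, -5], 0],
    [[0, 0, -15], 0],
    [[0, 0, -35], 0],
    [[0, 0, -35], 0],
    [[0, 0, -30], 0],
  ],
)

```text
time: 22.63
position: [0.6063, -0.295, 0.162]
ee_rot: [180.0, 0.1, 140.0]
force: [1.3, 0.2, -0.9]
finger_gap: 0.0618
```

Call:
play_rows(
  rows=[
    [[15, 11, 0], 0],
    [[28.7, 22, 0], 0],
    [[28.7, 22, 0], 0],
    [[28.7, 22, 0], 0],
    [[28.7, 22, 0], 0],
  ],
)

```text
time: 23.05
position: [0.5698, -0.1344, 0.1602]
ee_rot: [180.0, 0.1, 140.0]
force: [-0.0, 1.3, -0.9]
finger_gap: 0.0611
```

Call:
play_rows(
  rows=[
    [[28.7, 22, 0], 0],
    [[28.7, 22, 0], 0],
    [[28.7, 22, 0], 0],
    [[28.7, 22, 0], 0],
    [[28.7, 22, 0], 0],
  ],
)

```text
time: 23.47
position: [0.5306, 0.0425, 0.1602]
ee_rot: [179.9, 0.1, 140.0]
force: [0.1, -0.5, 0.2]
finger_gap: 0.0614
```

Call:
play_rows(
  rows=[
    [[28.7, 22, 0], 0],
    [[28.7, 22, 0], 0],
    [[14, 11, 0], 0],
    [[0, 0, 0], 0],
    [[0, 0, 0], 0],
  ],
)

```text
time: 23.88
position: [0.5116, 0.1298, 0.1598]
ee_rot: [179.9, 0.1, 140.2]
force: [-0.3, -0.5, -0.4]
finger_gap: 0.0614
```

```bash
python3 - <<'E'
from h import *
s=arm.state(); c,im,d=snap('wrist','w5'); print(s['position'],s['ee_rot'],s['finger_gap'],s['force'])
h=im.astype(int);m=((h[...,0]>100)&(h[...,1]<60)&(h[...,2]<60)); m[:200]=0
ys,xs=np.nonzero(m);print(len(xs),xs.min(),xs.max(),ys.min(),ys.max())
Rm=Rot.from_euler('xyz',s['ee_rot'],degrees=True).as_matrix()
zt=s['position'][2]+.0235
P=np.array([at_z(c,x,y,zt) for y,x in zip(ys,xs)]);L=(P-s['position'])@Rm*1e3
print(L.min(0).round(1),L.max(0).round(1))
e=cv2.convexHull(L[:,:2].astype(np.float32))[:,0]; print(e.round(1).tolist())
cv2.imwrite('pics/w5c.png',im[:,:,::-1])
E
```

```text
[0.51159819 0.12978132 0.15982681] [1.79945151e+02 5.41503520e-02 1.40160582e+02] 0.06139502573552307 [-0.30453182 -0.49273917 -0.41836603]
6736 118 383 227 340
[ -32.9 -100.4  -23.6] [ 28.1  30.6 -23.5]
[[28.100000381469727, 4.900000095367432], [27.200000762939453, 8.899999618530273], [26.299999237060547, 11.5], [24.399999618530273, 15.600000381469727], [22.399999618530273, 18.299999237060547], [19.0, 22.0], [13.600000381469727, 26.399999618530273], [11.5, 27.399999618530273], [9.0, 28.5], [5.400000095367432, 29.700000762939453], [2.700000047683716, 30.299999237060547], [-1.0, 30.600000381469727], [-6.5, 30.5], [-8.100000381469727, 30.200000762939453], [-14.899999618530273, 27.700000762939453], [-17.799999237060547, 26.399999618530273], [-23.700000762939453, 21.899999618530273], [-25.5, 20.0], [-26.700000762939453, 18.5], [-29.100000381469727, 14.600000381469727], [-30.399999618530273, 12.199999809265137], [-31.0, 10.699999809265137], [-32.20000076293945, 6.699999809265137], [-32.79999923706055, -0.800000011920929], [-32.900001525878906, -1.7999999523162842], [-25.600000381469727, -
[... 217 characters left out ...]
3], [27.200000762939453, -7.800000190734863], [28.100000381469727, -3.799999952316284], [28.100000381469727, -3.4000000953674316], [28.100000381469727, -2.0999999046325684], [28.100000381469727, -1.600000023841858], [28.100000381469727, -1.2000000476837158], [28.100000381469727, -0.800000011920929], [28.100000381469727, -0.30000001192092896], [28.100000381469727, 0.10000000149011612], [28.100000381469727, 0.5], [28.100000381469727, 1.0], [28.100000381469727, 1.399999976158142], [28.100000381469727, 1.899999976158142], [28.100000381469727, 2.299999952316284], [28.100000381469727, 2.700000047683716], [28.100000381469727, 3.200000047683716], [28.100000381469727, 4.0], [28.100000381469727, 4.5]]
```

View pics/w5c.png

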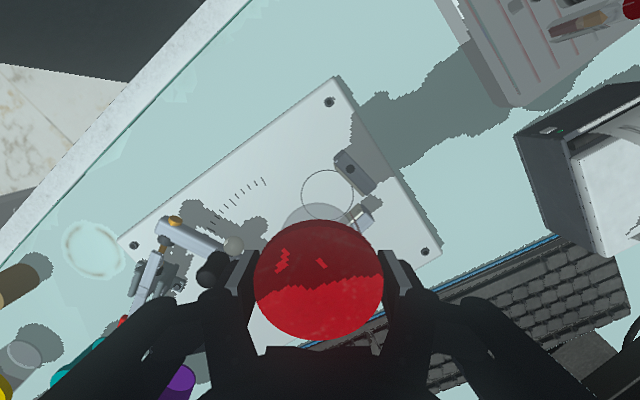

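```bash
python3 - <<'E'
from h import *
c,im,d=load('w5'); p0=np.array([0.51159819,0.12978132,0.15982681]);Rm=Rot.from_euler('xyz',[179.945,.054,140.16],degrees=True).as_matrix()
for p in [(328,194),(301,194),(354,194),(328,169)]:
    w=at_z(c,*p,.016);print(p,w.round(4),((w-p0)@Rm*1e3).round(1))
for q in [(.5171,.1345),(.5184,.1382)]: print(((np.array([*q,.016])-p0)@Rm*1e3).round(1))
print('knob',at_z(c,212,268,.0875).round(4),'pivot dir')
for n,p in [('cheekA',(355,172)),('cheekB',(362,216))]: w=at_depth(c,*p,d[p[1],p[0]]);print(n,w.round(4),((w-p0)@Rm*1e3).round(1))
E
```

```text
(328, 194) [0.5195 0.1365 0.016 ] [ -1.6  10.1 143.8]
(301, 194) [0.5019 0.1154 0.016 ] [ -1.7 -17.4 143.8]
(354, 194) [0.5364 0.1568 0.016 ] [ -1.6  36.6 143.9]
(328, 169) [0.4996 0.1527 0.016 ] [ 24.    9.8 143.8]
[ -1.1   7.  143.8]
[  0.3  10.7 143.8]
knob [0.4908 0.0324 0.0875] pivot dir
cheekA [0.5125 0.1721 0.0452] [ 26.5  33.  114.7]
cheekB [0.5498 0.1517 0.045 ] [-15.1  41.2 114.8]
```

Cup centre is -2 mm in tool x, and the scribed circle, tangent to both cheeks, is at about (-1.7, 9.7). I'll lower the cup short of the V, then nudge it in.

Call:
play_rows(
  rows=[
    [[0.5, 3, 20], 0],
    [[0, 0, 30], 0],
    [[0, 0, 30], 0],
    [[0, 0, 15], 0],
    [[0, 0, 5], 0],
  ],
)

```text
time: 24.35
position: [0.5117, 0.1297, 0.0565]
ee_rot: [-179.8, -0.1, 139.9]
force: [-0.5, -0.2, -0.3]
finger_gap: 0.0616
```

Call:
play_rows(
  rows=[
    [[0, 1, 1.5], 0],
    [[0, 1, 1], 0],
    [[0, 1, 0], 0],
    [[0, 0, 0], 0],
    [[0, 0, 0], 0],
  ],
)

```text
time: 24.77
position: [0.5158, 0.134, 0.0572]
ee_rot: [179.9, 0.1, 140.0]
force: [0.5, 0.1, -0.8]
finger_gap: 0.0614
```

Call:
play_rows(
  rows=[
    [[0, 0.5, 0], 0],
    [[0, 0.5, 0], 0],
    [[0, 0, 0], 0],
    [[0, 0, 0], 0],
    [[0, 0, 0], 0],
  ],
)

```text
time: 25.18
position: [0.5155, 0.1346, 0.0562]
ee_rot: [-180.0, -0.0, 140.0]
force: [-1.1, -1.0, -0.7]
finger_gap: 0.0616
```

Call:
play_rows(
  rows=[
    [[0, 0.5, 0], 0],
    [[0, 0.5, 0], 0],
    [[0, 0, 0], 0],
    [[0, 0, 0], 0],
    [[0, 0, 0], 0],
  ],
)

```text
time: 25.6
position: [0.5162, 0.1353, 0.0561]
ee_rot: [-180.0, -0.0, 140.0]
force: [0.0, 0.5, -1.1]
finger_gap: 0.0614
```

Call:
play_rows(
  rows=[
    [[0, 0.5, 0], 0],
    [[0, 0.5, 0], 0],
    [[0, 0, 0], 0],
    [[0, 0, 0], 0],
    [[0, 0, 0], 0],
  ],
)

```text
time: 26.02
position: [0.5168, 0.1361, 0.0562]
ee_rot: [-180.0, -0.0, 140.0]
force: [0.3, -1.0, -0.8]
finger_gap: 0.0616
```

Call:
play_rows(
  rows=[
    [[0, 0.5, 0], 0],
    [[0, 0.5, 0], 0],
    [[0, 0, 0], 0],
    [[0, 0, 0], 0],
    [[0, 0, 0], 0],
  ],
)

```text
time: 26.43
position: [0.5175, 0.1369, 0.0562]
ee_rot: [-180.0, -0.0, 140.0]
force: [0.6, 1.0, -1.5]
finger_gap: 0.0615
```

Call:
play_rows(
  rows=[
    [[0, 0.5, 0], 0],
    [[0, 0.5, 0], 0],
    [[0, 0, 0], 0],
    [[0, 0, 0], 0],
    [[0, 0, 0], 0],
  ],
)

```text
time: 26.85
position: [0.5182, 0.1376, 0.0562]
ee_rot: [180.0, 0.0, 140.0]
force: [0.4, -0.1, -0.6]
finger_gap: 0.0615
```

Call:
play_rows(
  rows=[
    [[0, 0.5, 0], 0],
    [[0, 0.5, 0], 0],
    [[0, 0, 0], 0],
    [[0, 0, 0], 0],
    [[0, 0, 0], 0],
  ],
)

```text
time: 27.27
position: [0.5184, 0.1381, 0.0561]
ee_rot: [-179.9, -0.0, 140.0]
force: [-2.7, -4.6, 1.0]
finger_gap: 0.0613
```

Call:
play_rows(
  rows=[
    [[0, 0.5, 0], 0],
    [[0, 0.5, 0], 0],
    [[0, 0, 0], 0],
    [[0, 0, 0], 0],
    [[0, 0, 0], 0],
  ],
)

```text
time: 27.68
position: [0.5185, 0.1383, 0.056]
ee_rot: [-179.9, -0.0, 140.0]
force: [-3.1, -7.7, 2.9]
finger_gap: 0.0613
```

Call:
play_rows(
  rows=[
    [[-0.3, -0.6, 0], 0],
    [[0, 0, 0.6], 0],
    [[0, 0, 0.5], 0],
    [[0, 0, 0], 0],
    [[0, 0, 0], 0],
  ],
)

```text
time: 28.1
position: [0.5189, 0.1381, 0.0552]
ee_rot: [-179.9, -0.0, 140.0]
force: [-3.2, -6.5, 5.3]
finger_gap: 0.0617
```

Call:
play_rows(
  rows=[
    [[0, 0, 0.3], 0],
    [[0, 0, 0], 0],
    [[0, 0, 0], 0],
    [[0, 0, 0], 0],
    [[0, 0, 0], 0],
  ],
)

```text
time: 28.52
position: [0.519, 0.1381, 0.055]
ee_rot: [-179.9, -0.0, 140.0]
force: [-2.6, -6.8, 6.0]
finger_gap: 0.0615
```

Call:
play_rows(
  rows=[
    [[0, 0, 0], 0],
    [[0, 0, 0], 0],
    [[0, 0, 0], 0],
    [[0, 0, 0], 0],
    [[0, 0, 0], 0],
  ],
  claw=1,
)

```text
time: 28.93
position: [0.5195, 0.1388, 0.0548]
ee_rot: [180.0, 0.0, 140.0]
force: [-0.7, 0.0, 0.2]
finger_gap: 0.0855
```

Call:
play_rows(
  rows=[
    [[0, 0, -10], 0],
    [[0, 0, -20], 0],
    [[0, 0, -30], 0],
    [[0, 0, -40], 0],
    [[0, 0, -40], 0],
  ],
)

```text
time: 29.35
position: [0.5185, 0.1384, 0.1964]
ee_rot: [-179.9, -0.1, 140.0]
force: [1.5, 0.2, -0.8]
finger_gap: 0.0854
```

```bash
python3 - <<'E'
from h import *
s=arm.state(); c,im,d=snap('wrist','w6'); print(s['position'],s['ee_rot'],s['joint_positions'].round(1))
cv2.imwrite('pics/w6c.png',cv2.resize(im[120:380,100:500,::-1],None,fx=2,fy=2,interpolation=cv2.INTER_CUBIC))
h=im.astype(int);m=((h[...,0]>100)&(h[...,1]<60)&(h[...,2]<60)).astype(np.uint8)
n,l,st,ce=cv2.connectedComponentsWithStats(m)
for i in range(1,n):
    if st[i,4]>300:
        ys,xs=np.nonzero(l==i);P=np.array([at_z(c,x,y,.077)[:2] for y,x in zip(ys,xs)]);D=np.array([at_depth(c,x,y,d[y,x])[2] for y,x in zip(ys,xs)])
        print(st[i],cv2.minEnclosingCircle(P.astype(np.float32)),np.percentile(D,[5,50,95]).round(4))
E
```

```text
[0.51847334 0.13839339 0.19643416] [-1.79934509e+02 -5.30685956e-02  1.40020222e+02] [ 14.8  14.6 106.4   0.   59.1 -35.2]
[ 285  173   65   60 2730] ((0.520159900188446, 0.1355619877576828), 0.030843941494822502) [0.0754 0.0766 0.0777]
```

View pics/w6c.png

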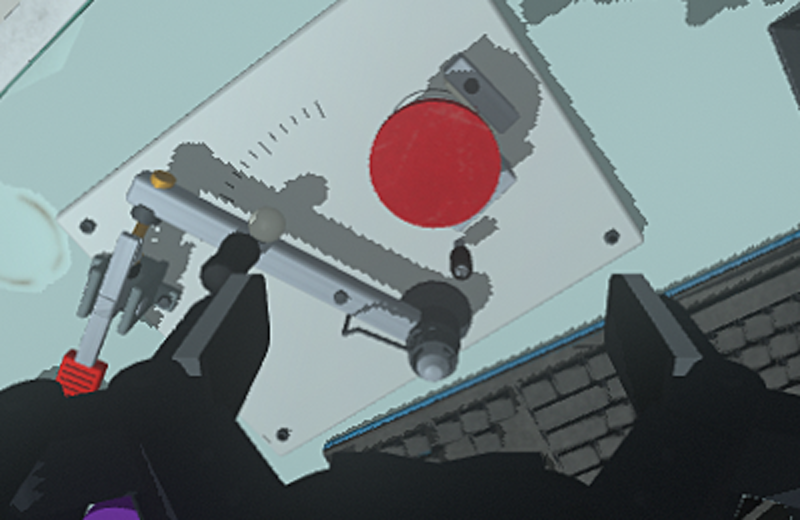

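The cup stands flat in the V: lid top z=0.0766, centre (0.520, 0.1356). The arm is still held. Next is the trigger at (0.491, -0.112), pressed with closed fingers.

Call:
play_rows(
  rows=[
    [[-14, -21, 0], 0],
    [[-14, -21, 0], 0],
    [[-14, -21, 0], 0],
    [[-14, -21, 0], 0],
    [[-14, -21, 0], 0],
  ],
  claw=-1,
)

```text
time: 29.82
position: [0.5052, 0.0121, 0.1956]
ee_rot: [180.0, 0.0, 140.0]
force: [0.4, 0.2, -0.7]
finger_gap: 0.0259
```

Call:
play_rows(
  rows=[
    [[-14, -21, 0], 0],
    [[-14, -21, 0], 0],
    [[-14, -21, 0], 0],
    [[-14, -21, 0], 0],
    [[-14, -20.5, 0], 0],
  ],
)

```text
time: 30.23
position: [0.4917, -0.1131, 0.1956]
ee_rot: [180.0, 0.0, 140.0]
force: [-0.2, 0.6, -0.4]
finger_gap: -0.0001
```

Call:
play_rows(
  rows=[
    [[0, 0, 30], 0],
    [[0, 0, 30], 0],
    [[0, 0, 30], 0],
    [[0, 0, 25], 0],
    [[0, 0, 0], 0],
  ],
)

```text
time: 30.65
position: [0.4891, -0.1114, 0.0764]
ee_rot: [-179.8, -0.3, 140.0]
force: [-1.8, 0.2, -0.7]
finger_gap: 0.0001
```

Call:
play_rows(
  rows=[
    [[0, 0, 0], 0],
    [[0, 0, 0], 0],
    [[0, 0, 0], 0],
    [[0, 0, 0], 0],
    [[0, 0, 0], 0],
  ],
)

```text
time: 31.07
position: [0.4928, -0.1121, 0.0811]
ee_rot: [179.9, 0.1, 140.0]
force: [-0.3, -1.3, -0.6]
finger_gap: -0.0001
```

```bash
python3 - <<'E'
from h import *
s=arm.state(); print(s['position'],s['finger_gap'],s['force'])
c,im,d=snap('side','s3')
u,v=map(int,proj(c,[.49,-.06,.06])); cv2.imwrite('pics/s3c.png',cv2.resize(im[v-50:v+70,u-80:u+80,::-1],None,fx=5,fy=5,interpolation=cv2.INTER_CUBIC))
c,im,d=snap('top','t3')
cv2.imwrite('pics/mix.png',np.vstack([cv2.imread('pics/s3c.png')[:300],cv2.resize(im[155:275,165:325,::-1],(800,300))]) if 0 else cv2.resize(np.hstack([cv2.imread('pics/s3c.png'),cv2.resize(im[155:275,165:325,::-1],(800,600))]),(800,300)))
E
```

```text
[ 0.4927775  -0.112077    0.08106185] -5.669503472477858e-05 [-0.33552784 -1.33315291 -0.56784898]
```

Call:
play_rows(
  rows=[
    [[0, 0, 5], 0],
    [[0, 0, 5], 0],
    [[0, 0, 4], 0],
    [[0, 0, 3], 0],
    [[0, 0, 2], 0],
  ],
)

```text
time: 31.58
position: [0.4915, -0.1119, 0.06]
ee_rot: [-180.0, -0.1, 140.0]
force: [0.4, 0.3, -0.2]
finger_gap: -0.0002
```

Call:
play_rows(
  rows=[
    [[0, 0, 1], 0],
    [[0, 0, 1], 0],
    [[0, 0, 1], 0],
    [[0, 0, 0], 0],
    [[0, 0, 0], 0],
  ],
)

```text
time: 32.0
position: [0.492, -0.112, 0.0579]
ee_rot: [180.0, 0.0, 140.0]
force: [-0.5, -0.9, -0.2]
finger_gap: 0.0001
```

Call:
play_rows(
  rows=[
    [[0, 0, 0.7], 0],
    [[0, 0, 0.7], 0],
    [[0, 0, 0.6], 0],
    [[0, 0, 0], 0],
    [[0, 0, 0], 0],
  ],
)

```text
time: 32.42
position: [0.4922, -0.1121, 0.0559]
ee_rot: [180.0, 0.0, 140.0]
force: [0.2, -0.5, 2.5]
finger_gap: -0.0
```

Call:
play_rows(
  rows=[
    [[0, 0, 0.7], 0],
    [[0, 0, 0.7], 0],
    [[0, 0, 0.6], 0],
    [[0, 0, 0], 0],
    [[0, 0, 0], 0],
  ],
)

```text
time: 32.83
position: [0.4921, -0.1119, 0.0537]
ee_rot: [180.0, 0.0, 140.0]
force: [0.7, -1.8, 0.9]
finger_gap: -0.0
```

Call:
play_rows(
  rows=[
    [[0, 0, 0.5], 0],
    [[0, 0, 0.5], 0],
    [[0, 0, 0.5], 0],
    [[0, 0, 0], 0],
    [[0, 0, 0], 0],
  ],
)

```text
time: 33.25
position: [0.492, -0.112, 0.0523]
ee_rot: [180.0, 0.0, 140.0]
force: [2.4, -2.4, 2.6]
finger_gap: -0.0
```

Call:
play_rows(
  rows=[
    [[0, 0, 0.5], 0],
    [[0, 0, 0.5], 0],
    [[0, 0, 0.5], 0],
    [[0, 0, 0], 0],
    [[0, 0, 0], 0],
  ],
)

```text
time: 33.67
position: [0.4918, -0.1119, 0.0507]
ee_rot: [-180.0, -0.0, 140.0]
force: [1.1, -0.7, 0.8]
finger_gap: 0.0002
```

```bash
python3 - <<'E'
from h import *
s=arm.state(); print(s['position'],s['force'])
c0,im0,d0=load('t3'); c,im,d=snap('top','t4')
df=np.abs(im.astype(int)-im0).max(2)>50; ys,xs=np.nonzero(df[150:270,160:290]); print(df[150:270,160:290].sum(), (xs.mean()+160,ys.mean()+150) if len(xs) else 0)
E
```

```text
[ 0.4917561  -0.11185964  0.05066547] [ 1.05602193 -0.66572     0.83161994]
1285 (np.float64(226.6155642023346), np.float64(225.35252918287938))
```

The arm seems to have flown. I'll lift away and check.

Call:
play_rows(
  rows=[
    [[0, 0, -3], 0],
    [[0, 0, -15], 0],
    [[0, 0, -35], 0],
    [[0, 0, -35], 0],
    [[0, 0, -35], 0],
  ],
)

```text
time: 34.13
position: [0.4908, -0.1116, 0.1748]
ee_rot: [-179.9, -0.1, 140.0]
force: [1.5, 0.7, -0.1]
finger_gap: 0.0002
```

```bash
python3 - <<'E'
from h import *
s=arm.state(); print(s['position'],s['force'])
c,im,d=snap('side','s5'); u,v=map(int,proj(c,[.52,.06,.05])); a=cv2.resize(im[v-60:v+60,u-64:u+64,::-1],(384,360),interpolation=cv2.INTER_CUBIC)
c,im,d=snap('top','t5'); b=cv2.resize(im[150:280,175:315,::-1],(388,360),interpolation=cv2.INTER_CUBIC)
cv2.imwrite('pics/fin.png',np.hstack([a,b]))
h=im.astype(int);m=((h[...,0]>110)&(h[...,1]<60)&(h[...,2]<60)).astype(np.uint8);m[:,:170]=0;m[:,260:]=0
ys,xs=np.nonzero(m);P=np.array([at_z(c,x,y,.077)[:2] for y,x in zip(ys,xs)]);print(len(xs),cv2.minEnclosingCircle(P.astype(np.float32)),np.percentile([at_depth(c,x,y,d[y,x])[2] for y,x in zip(ys,xs)],[10,50,90]))
E
```

```text
[ 0.49082287 -0.11158724  0.17480382] [ 1.49386717  0.68456635 -0.12688588]Traceback (most recent call last):
  File "<stdin>", line 7, in <module>
cv2.error: OpenCV(4.12.0) /io/opencv/modules/imgproc/src/shapedescr.cpp:201: error: (-215:Assertion failed) count >= 0 && (depth == CV_32F || depth == CV_32S) in function 'minEnclosingCircle'
```

View pics/fin.png

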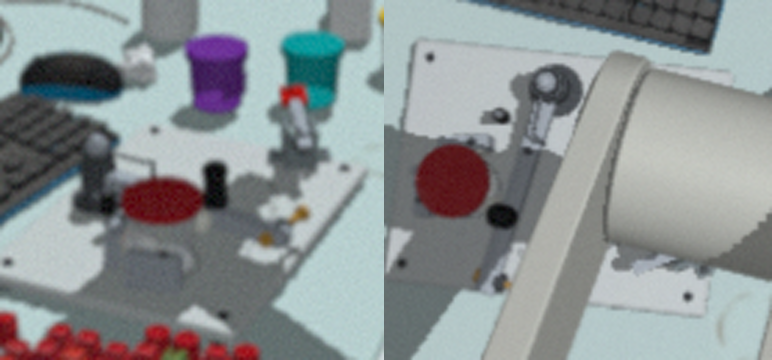

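The final view shows the arm resting against the upright cup in the V. The robot is clear of everything.

```bash
python3 - <<'E'
from h import *
c,im,d=load('t5');h=im.astype(int);m=((h[...,0]>70)&(h[...,1]<40)&(h[...,2]<40));m[:,:170]=0;m[:,260:]=0
ys,xs=np.nonzero(m);P=np.array([at_z(c,x,y,.077)[:2] for y,x in zip(ys,xs)])
print(len(xs),cv2.minEnclosingCircle(P.astype(np.float32)) if len(P) else 0)
print(arm.finish_job())
E
```

```text
506 ((0.6087373495101929, 0.15701644122600555), 0.12032333016395569)
the job is handed in; nothing more can be done
None
```

The impact check is done and handed in at about 34 s. I cocked the striker arm until the sear held it, stood the red-lidded cup in the V anvil, and pressed the trigger so that the arm struck the cup.

- **Catch:** when I backed the arm off, it stuck and the load at the knob fell to zero, so the sear was holding it. At its deepest the pull on the knob was about 12 N. About 6 N of that was the spring, so the buffer saw well under 14 N.
- **Cup placed:** the lid top measured z = 0.077 m, and the cup sat on the scribed circle with contact felt against the V.
- **Trigger:** the force read at most about 3 N between presses, and it was not bottomed out.
- **After the blow:** the final view shows the cup upright in the anvil with the arm resting against it. The gripper is clear, and the bystanders were never touched.

Two checks were less than clean:

- **Final cup position:** measuring the cup by colour failed in the last top image. The first mask found nothing because of the robot's shadow, and the looser one picked up stray pixels. The final cup position is therefore confirmed by eye only.
- **Misleading force dip:** while cocking, an early force dip looked like the catch. The back-off test showed it was not, so I carried on to the real one.

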